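# Slide the probe holder round its bent rod to the beaker

## Task

The probe holder is parked on the short leg of the bent steel rod. Slide it along the rod and round the bend until its probe hangs over the middle of the tall plain beaker (not the shallow dish), and let go of it there; leave the beaker and the dish standing where they are.

Things in the scene. Friction and masses are not known exactly. Their poses are not given: they have to be found in the camera images.
- holder_center (a point): Centre of the holder: white plastic block, 24 mm along the rod (its x), 30 wide (y), 44 tall (z up), a thin 52 mm probe hanging below. A 17 mm hole along x, 8 mm above this point, rides on the 10 mm rod with 3.5 mm play; it jams if turned over 15 deg off the rod. Hangs with this point 11 mm below the rod's axis. Pinch from above across the 30 mm. A spare without probe lies on the bench.
- rail: Fixed level rod, axis 200 mm above the bench, a post at each end (17 mm higher). Origin: on the bench under the join of bend and long leg, z up. In its frame, mm: long leg along +y from (0,0) to its post (0,230); bend: 60 deg arc, radius 90, centre (-90,0), from (0,0) to (-45,-78); then the short leg, 160 long, straight to its post (-184,-158). Holder starts on the short leg.
- beaker: White plastic beaker, the tall one of two vessels under the long leg, nearer to or farther from the bend than the dish: 68 mm across, 80 mm tall, loose, centred under the rod within 3 mm; the probe passes 35 mm above it. Origin: centre of its underside, z up.
- dish: White ceramic dish, the shallow vessel under the long leg: 72 mm across, 28 mm tall, loose. Origin: the centre of its underside. Not the target.
There are look-alikes about, which are no part of the job. Of the things that look like the dish, take the one that is farthest from the robot's base at the start. Leave any pink look-alike of the part that bears holder_center alone.

How it is judged (in metres and radians):
At the end, for the whole second after the job is handed in: The holder hangs released on the rod's long leg, within 15 degrees of upright, its centre within 20 mm (horizontally) of the beaker's centre; beaker and dish stand upright within 20 mm of where they began (horizontal distance between holder_center and beaker below 0.02 m and angle between holder_center's own z axis and vertical below 0.26 rad and height (world z) of holder_center above 0.17 m and angle between each of beaker, dish's own z axis and vertical below 0.1 rad and distance of each of beaker, dish from where it was at the start of the episode below 0.02 m); the robot touches nothing.
It fails at once if the beaker or the dish is knocked over (angle between any of beaker, dish's own z axis and vertical above 0.5 rad).
It also fails if it takes over 42 s, if anything falls off the work surface, if the arm or the gripper's body presses on something with over 40 N, if the wrist force passes 120 N, or if a joint passes its speed limit or range.

## Robot

A 6-joint arm with a two-finger parallel gripper is mounted at the origin on the work surface. World frame = base frame: x ahead of the robot, y to its left, z up, the work surface at z = 0. Lengths are in mm, angles in rad, forces in N, time in s.
With the tool pointing down it reaches from about 225 to 725 mm from the base axis. Payload 3.1 kg.
Tool frame: the origin (TCP) lies midway between the tips of the shut fingers; the grasp point (between the pads) lies 19 mm behind it; z points along the fingers, y is the line along which they close (so a half turn about z gives the same grasp; the last joint's range is limited). The gripper opens to 85 mm and grips with 20 to 120 N. Pads are 22 mm wide; open, the fingers measure 114 mm over their backs; the gripper's body (76 mm by 85 mm) begins 54 mm behind the grasp point. The pads swing forward as they close: fully open they stand 13 mm farther back than shut.
Start: joints at [-1.254, 0.048, 0.099, 1.622, 0, 1.443], TCP at [225.88, -473.915, 231.312] pointing down, gripper open.
Joint ranges: [-2.91, 2.91], [-0.99, 1.94], [-1.21, 1.42], [-2.12, 2.29], [-1.49, 1.47], [-3.14, 3.14]. Speed limits (rad/s): [2.79, 2.79, 3.14, 3.14, 3.14, 3.14].

## Interface

Orientations are given as a unit quaternion [x, y, z, w].
In Python, from cell import telemetry, imaging, ticket gives the robot as it stands. The module is installed in compiled form; this text tells all that it offers.
- The arm moves only by the tool play_rows, never from a script. Its arguments are lists of equal length, an entry for each row: "gripper": the closure, from -1 (fully open) to 1 (shut); "delta_pos": the shift along the world's x, y, z as a fraction of full scale, a list of three; "turn": the turn about the world's z as a fraction of full scale. In form: {"gripper": [gripper, ...], "delta_pos": [[tx, ty, tz], ...], "turn": [turn, ...]}. A call has 1 to 5 rows; each row shifts and turns the commanded pose from where the row before left it; what a row does not reach is not made up. Full scale, the value 1, is 0.15 m for a shift and pi/2 rad for a turn. A row lasts 1/8 s, in which the tool goes at most 62.5 mm and 10.7 degrees, less where a joint would pass 70% of its speed; a pose out of reach is approached as far as the arm can. A call with a number of a shift or a turn outside -1 to 1 is refused whole. A call with a gripper value outside its range is refused whole. The fingers move at their own pace and stop on an object; "force" is the grip in N (left out, the last holds). Time passes only in rows, so rows that do not move let the fingers close. It gives the time, the measured TCP pose, the force, the opening and the grip force at its end, in the units of the state.
- telemetry.get_state(): the state, without advancing time (a new reading comes with each control period).
- imaging.snapshot(name): name is "side" or "top"; returns the picture (480x640x3 uint8, red, green, blue); there is no depth.
- imaging.camera_info(name): a dict with "fovy" (degrees; the focal length in pixels is half the picture's height over the tangent of half this angle, whatever the lens; pixels are square), "cx", "cy" (the principal point, pixels), "k1" (the pictures are not rectified: a ray, as slopes to the right and down, at radius r is drawn at 1 + k1 r^2 times it, then the intrinsics apply), "xyz" and "rotation" of the camera in the world. Camera axes: x right, y up, looking along -z (the intrinsics and any distortion apply to the point x, -y, -z); pixel columns grow to the right and rows downward; lengths in mm; the calibration is good to about 2 mm. A picture is of the moment at which its call begins. camera_info takes no time and is no camera call.
- ticket.finish_job(): hands the job in; it is judged then, once.
The state is a dict: "t": time; "q": joint angles; "qd": joint speeds; "joint_efforts": joint torques, N m; "eef_pos": TCP position; "tcp_rot": TCP orientation; "ft_force": force on the tool from outside, world axes, zero at the start; "wrist_torque": the same for the moment, N m; "gripper_width": finger opening in mm; "grasp_force": force on a finger pad.
Only numpy, scipy, OpenCV 4.12 (cv2) and the standard library are available. Lean on these libraries where they do the work, as an engineer would, in place of code of your own. Each camera call takes 0.05 s, during which the arm holds its last target. There are 200 camera calls.

## Working session

There is one attempt and no reset: what is moved stays moved. The work goes in short steps, Python scripts to look and compute and a tool call to move; the robot and the scene stay as the last step left them, time stands still between calls to the robot, and variables do not carry over. Pictures are saved under pics/ and viewed, at most 10 in all, crops included, and the job is handed in when it is done.

Besides the shell and the picture viewer there is one more tool, called after "Call:" as name(argument=value, ...) on one line, values as JSON. play_rows: Moves the arm, as the interface text tells. Shift numbers are shares of 0.15 m and turn numbers shares of pi/2 rad, none past 1 either way. Its arguments: {"type":"object","properties":{"gripper":{"type":"array","items":{"type":"number"}},"delta_pos":{"type":"array","items":{"type":"array","items":{"type":"number"}}},"turn":{"type":"array","items":{"type":"number"}},"force":{"type":"number"}},"required":["gripper","delta_pos","turn"]}

```bash
mkdir -p pics; python3 - <<'E'
from cell import telemetry, imaging
import cv2
for n in("top","side"):
    cv2.imwrite(f"pics/{n}0.png",imaging.snapshot(n)[:,:,::-1]); print(imaging.camera_info(n))
print(telemetry.get_state())
E
```

```text
{'fovy': 42.488438020326456, 'cx': 318.16718864594503, 'cy': 231.18174032263698, 'k1': -0.009007849776001864, 'xyz': array([ 364.38123442,    9.37450089, 1046.31070361]), 'rotation': array([ 0.06158491, -0.06866182, -0.69497   ,  0.71309856])}
{'fovy': 45.48705679470457, 'cx': 323.2064256048471, 'cy': 233.47103888229523, 'k1': 0.020130692588542453, 'xyz': array([323.72872815, 678.24301267, 543.79934081]), 'rotation': array([-0.07340201,  0.48991365,  0.86042424, -0.11944406])}
{'t': 0.1, 'q': array([-1.25379575e+00,  4.86902751e-02,  9.77381549e-02,  1.62197915e+00,
        7.26605148e-06,  1.44300157e+00]), 'qd': array([-0.00039229, -0.00226707,  0.00662851, -0.00084641, -0.00023186,
        0.00146517]), 'joint_efforts': array([ 2.18496527e-03, -3.39849150e+01,  3.20937181e+01,  1.58150465e-02,
       -1.63192190e-04, -1.04493574e-05]), 'eef_pos': array([ 225.71450996, -473.39558144,  230.21892967]), 'tcp_rot': array([ 9.75370848e-01,  2.20568739e-01, -9.72186752e-05, -1.06304262e-03]), 'ft_force': array([-0.02978809,  0.53352827,  0.02106287]), 'wrist_torque': array([-0.00190268, -0.00555757,  0.03910885]), 'grasp_force': 0.0, 'gripper_width': 85.36012921862508}
```

View pics/top0.png

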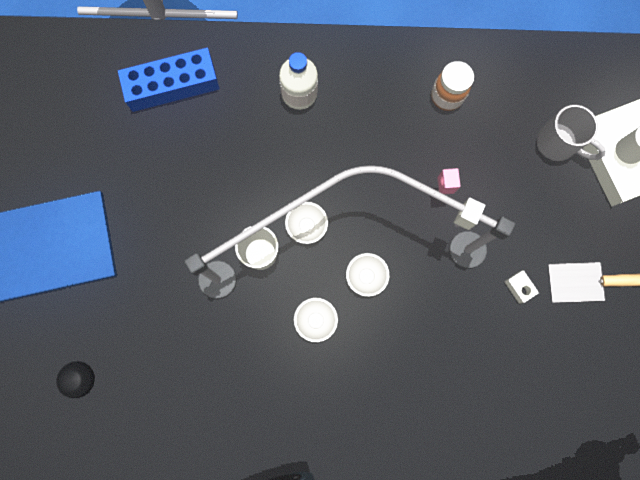

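View pics/side0.png

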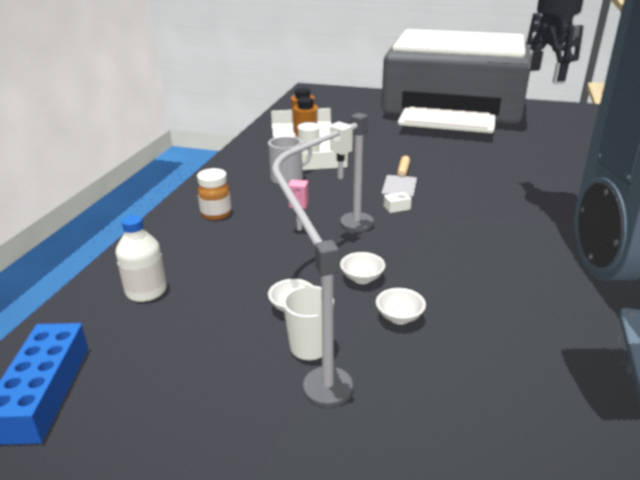

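The top view shows the rod from its posts at (195,263) and (505,226), with the bend near (370,170). The holder is at (471,213), the beaker at (257,248), and the dish under the rod at (307,222). A pink look-alike is at (450,180). The side view agrees: holder at (342,138), beaker at (309,322), pink at (299,190).

```bash
cat > h.py <<'E'
import numpy as np, cv2
from cell import imaging, telemetry
from scipy.spatial.transform import Rotation as R
from scipy.optimize import least_squares
def cam(n):
    c=imaging.camera_info(n); f=240/np.tan(np.radians(c["fovy"]/2))
    return R.from_quat(c["rotation"]),np.array(c["xyz"]),f,c["cx"],c["cy"],c["k1"]
def proj(n,P):
    r,t,f,cx,cy,k=cam(n); p=r.inv().apply(np.atleast_2d(P)-t)
    s=np.c_[p[:,0],-p[:,1]]/-p[:,2:]; s=s*(1+k*(s**2).sum(1,keepdims=True))
    return s*f+[cx,cy]
def ray(n,uv):
    r,t,f,cx,cy,k=cam(n); d=(np.array(uv,float)-[cx,cy])/f; s=d.copy()
    for _ in range(5): s=d/(1+k*(s@s))
    return t,r.apply([s[0],-s[1],-1])
def atz(n,uv,z):
    t,d=ray(n,uv); return t+d*(z-t[2])/d[2]
def tri(uvt,uvs):
    a,d=ray("top",uvt); b,e=ray("side",uvs)
    s=np.linalg.lstsq(np.c_[d,-e],b-a,rcond=None)[0]; p,q=a+d*s[0],b+e*s[1]
    return (p+q)/2,np.linalg.norm(p-q)
def rail(s):  # arclength: s>0 long leg, s<0 bend then short; rail frame point + tangent (toward +s)
    L=90*np.pi/3
    if s>=0: return np.array([0,s]),np.array([0,1.])
    if s>-L:
        a=s/90; return np.array([-90+90*np.cos(a),90*np.sin(a)]),np.array([-np.sin(a),np.cos(a)])
    t=np.array([np.sin(np.pi/3),.5]); return np.array([-45,-77.94])+(s+L)*t,t
def world(s,pose):
    p,t=rail(s); c,n=np.cos(pose[2]),np.sin(pose[2]); M=np.array([[c,-n],[n,c]])
    return M@p+pose[:2],M@t
E
cat > fit.py <<'E'
from h import *
pts=[(270,217),(330,185),(370,170),(405,178),(440,193)]
W=np.array([atz("top",p,200)[:2] for p in pts]); A=atz("top",(195,263),217)[:2];B=atz("top",(505,226),217)[:2]
S=np.linspace(-254,230,485)
def res(p):
    C=np.array([world(s,p)[0] for s in S])
    return np.r_[C[-1]-A,C[0]-B,[np.min(np.hypot(*(C-w).T)) for w in W]]
best=min((least_squares(res,[*W[2],y]) for y in (0,1.5,3,-1.5)),key=lambda r:r.cost)
pose=best.x; print("pose",pose,"res",best.fun.round(1)); np.save("pose.npy",pose)
for n,uvt,uvs in [("holder top",(473,207),(343,128)),("pink",(450,180),(299,190)),("beaker rim",(257,243),(309,302)),("dish",(307,222),(292,294))]: print(n,*tri(uvt,uvs))
print("holder z211",atz("top",(473,207),211),"rim z80",atz("top",(256,243),80),"dish z28",atz("top",(307,222),28))
for n,cr in (("top",(170,140,350,160)),("side",(250,80,160,310))):
    im=imaging.snapshot(n)[:,:,::-1].copy(); im0=cv2.resize(im,None,fx=3,fy=3,interpolation=cv2.INTER_CUBIC) if n=="side" else cv2.resize(im,None,fx=2.2,fy=2.2,interpolation=cv2.INTER_CUBIC)
    k=3 if n=="side" else 2.2
    for s in range(-254,231,6):
        q=proj(n,[*world(s,pose)[0],200])[0]*k; cv2.circle(im0,tuple(int(v) for v in q),1,(0,0,255),-1)
    x,y,w,h=[int(v*k) for v in cr]; o=im0[y:y+h,x:x+w]
    if n=="side": o=cv2.resize(o,None,fx=.64,fy=.64)
    cv2.imwrite(f"pics/{n}1.png",o); print(o.shape)
E
python3 fit.py
```

```text
pose [ 5.99480686e+02 -2.25351148e+01  5.88597360e-01] res [ 0.8  0.6  1.2 -1.9  2.9  2.8  1.7  0.3  3.8]
holder top [ 555.7386851  -213.71754236  206.11710073] 11.421205193047735
pink [ 632.65667302 -209.91329709   81.23913842] 3.9392422597972727
beaker rim [519.70632795  97.88413806  76.53041291] 8.025232701183874
dish [569.26286586  20.44989781  23.79358548] 2.580421294211218
holder z211 [ 560.35984191 -211.68636321  211.        ] rim z80 [523.09445221  99.92930813  80.        ] dish z28 [569.70389116  20.66607417  28.        ]
(352, 770, 3)
(595, 307, 3)
```

View pics/top1.png

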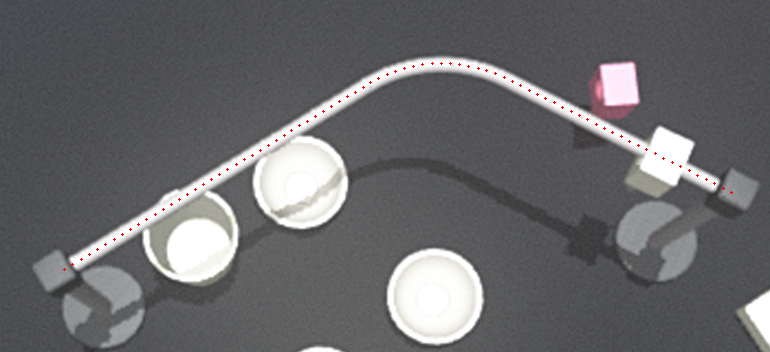

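View pics/side1.png

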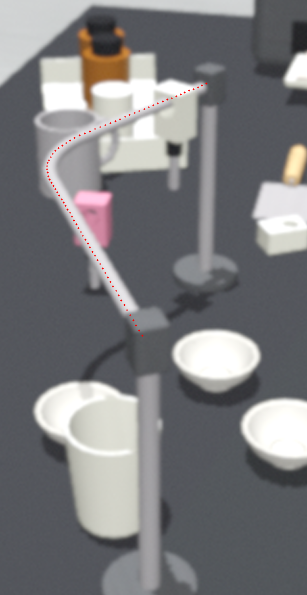

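```bash
cat > tgt.py <<'E'
from h import *
pose=np.load("pose.npy"); S=np.arange(-254,231)
C=np.array([world(s,pose)[0] for s in S])
for n,uv,z in (("holder",(473.6,207.7),211),("beaker",(256.8,247.3),80),("dish",(306.8,222.5),28)):
    w=atz("top",uv,z)[:2]; d=np.hypot(*(C-w).T); i=d.argmin(); print(n,w.round(1),"s",S[i],"off",d[i].round(1),"rodpt",C[i].round(1))
for s in (-254,-210,-150,-94,-80,-60,-40,-20,0,50,100,150,160,170,180):
    p,t=world(s,pose); print(s,p.round(1),np.degrees(np.arctan2(t[1],t[0])).round(1))
E
python3 tgt.py
```

```text
holder [ 559.4 -212.5] s -204 off 3.2 rodpt [ 556.7 -210.8]
beaker [516.2  98.4] s 147 off 2.1 rodpt [517.9  99.7]
dish [568.8  21. ] s 53 off 1.3 rodpt [570.1  21.5]
-254 [ 534.6 -255.6] 63.7
-210 [ 554.1 -216.1] 63.7
-150 [ 580.6 -162.3] 63.7
-94 [ 605.4 -112.1] 63.9
-80 [610.6 -99.1] 72.8
-60 [614.4 -79.5] 85.5
-40 [613.7 -59.6] 98.3
-20 [608.7 -40.3] 111.0
0 [599.5 -22.5] 123.7
50 [571.7  19.1] 123.7
100 [544.   60.6] 123.7
150 [516.2 102.2] 123.7
160 [510.6 110.5] 123.7
170 [505.1 118.9] 123.7
180 [499.5 127.2] 123.7
```

Call:
play_rows(gripper=[-1,-1,-1,-1,-1], delta_pos=[[0.22,0.174,0.04],[0.22,0.174,0.04],[0.22,0.174,0.04],[0.22,0.174,0.04],[0.22,0.174,0.04]], turn=[0.0425,0.0425,0.0425,0.0425,0.0425])

```text
t: 0.82
eef_pos: [391.8, -342.4, 261.3]
tcp_rot: [0.925, 0.381, -0.0, -0.0]
ft_force: [0.5, -0.3, -0.1]
gripper_width: 85.0
grasp_force: 0.0
```

Call:
play_rows(gripper=[-1,-1,-1,-1,-1], delta_pos=[[0.22,0.174,0],[0.22,0.174,0],[0.22,0.174,0],[0.22,0.174,0],[0.22,0.174,0]], turn=[0.0425,0.0425,0.0425,0.0425,0.0425])

```text
t: 1.45
eef_pos: [556.8, -211.9, 261.0]
tcp_rot: [0.849, 0.529, -0.0, -0.0]
ft_force: [-0.4, -0.1, 0.5]
gripper_width: 85.4
grasp_force: 0.0
```

Call:
play_rows(gripper=[-1,-1], delta_pos=[[0,0,0],[0,0,0]], turn=[0,0])

```text
t: 1.7
eef_pos: [555.5, -213.0, 261.0]
tcp_rot: [0.849, 0.528, -0.001, -0.0]
ft_force: [0.2, 0.4, -0.0]
gripper_width: 85.3
grasp_force: 0.0
```

Call:
play_rows(gripper=[-1,-1,-1,-1,-1], delta_pos=[[0.018,0.008,-0.2],[0,0,-0.2],[0,0,-0.15],[0,0,-0.04],[0,0,0]], turn=[0,0,0,0,0])

```text
t: 2.33
eef_pos: [558.0, -212.4, 173.1]
tcp_rot: [0.85, 0.527, -0.0, -0.0]
ft_force: [-0.4, -0.1, 0.8]
gripper_width: 85.5
grasp_force: 0.0
```

```bash
python3 - <<'E'
from h import *
o=[]
for n,(x,y,w,h) in (("top",(400,130,150,130)),("side",(280,60,130,113))):
    im=imaging.snapshot(n)[:,:,::-1]; o.append(cv2.resize(im[y:y+h,x:x+w],(400,347),interpolation=cv2.INTER_CUBIC))
cv2.imwrite("pics/g.png",np.hstack(o))
E
```

```text
(no output)
```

View pics/g.png

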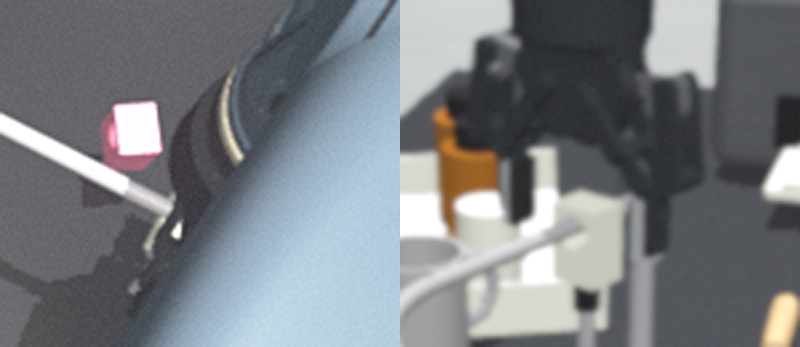

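The side crop shows the block at (590,240) centred between the open fingers at (518,185) and (655,215). The arm blocks the top view. Closing.

Call:
play_rows(gripper=[0,0.2,0.4,1,1], delta_pos=[[0,0,0],[0,0,0],[0,0,0],[0,0,0],[0,0,0]], turn=[0,0,0,0,0], force=30)

```text
t: 3.05
eef_pos: [557.1, -210.9, 173.1]
tcp_rot: [0.849, 0.528, -0.001, -0.001]
ft_force: [-4.2, 3.4, 3.6]
gripper_width: 29.8
grasp_force: 35.8
```

Call:
play_rows(gripper=[1,1,1], delta_pos=[[0,0,0],[0,0,0],[0,0,0]], turn=[0,0,0])

```text
t: 3.42
eef_pos: [557.1, -210.9, 173.1]
tcp_rot: [0.849, 0.528, -0.001, -0.001]
ft_force: [-5.0, 1.6, 3.3]
gripper_width: 29.8
grasp_force: 35.8
```

Call:
play_rows(gripper=[1,1,1], delta_pos=[[0,0,0.02],[-0.014,0.007,0],[0,0,0]], turn=[0,0,0])

```text
t: 3.8
eef_pos: [556.6, -210.7, 175.7]
tcp_rot: [0.849, 0.528, 0.0, 0.0]
ft_force: [-0.0, -0.0, -1.7]
gripper_width: 29.6
grasp_force: 35.3
```

Call:
play_rows(gripper=[1,1,1,1,1], delta_pos=[[0.0443,0.0896,0],[0.0443,0.0896,0],[0.0443,0.0896,0],[0.0443,0.0896,0],[0,0,0]], turn=[0,0,0,0,0])

```text
t: 4.42
eef_pos: [583.6, -155.4, 175.8]
tcp_rot: [0.849, 0.529, -0.0, -0.0]
ft_force: [-0.6, -0.1, -0.5]
gripper_width: 30.1
grasp_force: 35.3
```

```bash
cat > chk.py <<'E'
from h import *
import sys
pose=np.load("pose.npy"); st=telemetry.get_state(); e=st["eef_pos"]; q=st["tcp_rot"]; S=np.arange(-254,230,.5)
C=np.array([world(s,pose)[0] for s in S]); i=np.hypot(*(C-e[:2]).T).argmin(); p,t=world(S[i],pose); n=np.array([t[1],-t[0]])
print("s",S[i],"lat(out+)",((e[:2]-p)@n).round(2),"z",e[2].round(1),"yaw err",(np.degrees(2*np.arctan2(q[1],q[0])-np.arctan2(t[1],t[0]))).round(2)," F t,n,z",(st["ft_force"][:2]@t).round(1),(st["ft_force"][:2]@n).round(1),st["ft_force"][2].round(1),"grip",st["grasp_force"],"t",st["t"])
# next waypoints: deltas in units from the present pose
prev=e[:2]; py=np.degrees(2*np.arctan2(q[1],q[0]))
for s in map(float,sys.argv[1:]):
    p,t=world(s,pose); y=np.degrees(np.arctan2(t[1],t[0])); print(s,((p-prev)/150).round(3),"turn",round((y-py)/90,3)); prev=p;py=y
E
python3 chk.py -106 -94 -84 -74 -64 -54 -44 -34 -24 -14 -4 6 20
```

```text
s -142.5 lat(out+) -0.39 z 175.8 yaw err 0.14  F t,n,z -0.4 -0.5 -0.5 grip 35.325074762804434 t 4.425
-106.0 [0.11  0.217] turn -0.002
-94.0 [0.035 0.072] turn 0.002
-84.0 [0.026 0.061] turn 0.071
-74.0 [0.019 0.064] turn 0.071
-64.0 [0.012 0.066] turn 0.071
-54.0 [0.004 0.066] turn 0.071
-44.0 [-0.003  0.067] turn 0.071
-34.0 [-0.01   0.066] turn 0.071
-24.0 [-0.018  0.064] turn 0.071
-14.0 [-0.025  0.062] turn 0.071
-4.0 [-0.031  0.059] turn 0.071
6.0 [-0.037  0.056] turn 0.028
20.0 [-0.052  0.078] turn 0.0
```

Call:
play_rows(gripper=[1,1,1,1], delta_pos=[[-0.015,0.007,0],[0.055,0.1085,0],[0.055,0.1085,0],[0,0,0]], turn=[0,0,0,0])

```text
t: 4.92
eef_pos: [598.0, -121.6, 175.8]
tcp_rot: [0.849, 0.529, 0.0, -0.0]
ft_force: [0.4, -0.5, -0.9]
gripper_width: 29.8
grasp_force: 35.3
```

```bash
python3 chk.py
```

```text
s -106.0 lat(out+) -2.5 z 175.8 yaw err 0.15  F t,n,z -0.3 0.5 -0.9 grip 35.3238758048974 t 4.925
```

Call:
play_rows(gripper=[1,1,1,1,1], delta_pos=[[0.041,0.069,0],[0.026,0.061,0],[0.019,0.064,0],[0.012,0.066,0],[0,0,0]], turn=[0.002,0.071,0.071,0.071,0])

```text
t: 5.55
eef_pos: [612.3, -83.5, 175.8]
tcp_rot: [0.749, 0.663, 0.0, -0.0]
ft_force: [-0.3, 0.3, -1.3]
gripper_width: 29.2
grasp_force: 35.3
```

```bash
python3 chk.py -54 -44 -34 -24
```

```text
s -64.5 lat(out+) -1.67 z 175.8 yaw err 0.41  F t,n,z 0.3 -0.3 -1.3 grip 35.29183404170908 t 5.55
-54.0 [0.016 0.067] turn 0.07
-44.0 [-0.003  0.067] turn 0.071
-34.0 [-0.01   0.066] turn 0.071
-24.0 [-0.018  0.064] turn 0.071
```

Call:
play_rows(gripper=[1,1,1,1,1], delta_pos=[[0.007,0.066,0],[-0.003,0.067,0],[-0.01,0.066,0],[-0.018,0.064,0],[0,0,0]], turn=[0.071,0.071,0.071,0.071,0])

```text
t: 6.18
eef_pos: [608.3, -44.7, 175.9]
tcp_rot: [0.584, 0.812, -0.0, 0.0]
ft_force: [0.4, -0.1, -0.1]
gripper_width: 29.6
grasp_force: 35.3
```

```bash
python3 chk.py -14 -4 6 20
```

```text
s -24.0 lat(out+) -1.78 z 175.9 yaw err 0.07  F t,n,z -0.3 0.3 -0.1 grip 35.289304543985054 t 6.175
-14.0 [-0.014  0.066] turn 0.07
-4.0 [-0.031  0.059] turn 0.071
6.0 [-0.037  0.056] turn 0.028
20.0 [-0.052  0.078] turn 0.0
```

Call:
play_rows(gripper=[1,1,1,1,1], delta_pos=[[-0.019,0.063,0],[-0.031,0.059,0],[-0.037,0.056,0],[-0.052,0.078,0],[0,0,0]], turn=[0.071,0.071,0.028,0,0])

```text
t: 6.8
eef_pos: [587.0, -5.7, 176.0]
tcp_rot: [0.47, 0.883, -0.0, -0.0]
ft_force: [0.2, -0.7, -1.3]
gripper_width: 29.8
grasp_force: 35.3
```

```bash
python3 chk.py 146; python3 - <<'E'
from h import *
o=[]
for n,(x,y,w,h) in (("top",(180,130,240,180)),("side",(240,130,240,240))):
    im=imaging.snapshot(n)[:,:,::-1]; o.append(cv2.resize(im[y:y+h,x:x+w],None,fx=420/h,fy=420/h,interpolation=cv2.INTER_CUBIC)[:,:400])
cv2.imwrite("pics/m.png",np.hstack(o))
E
```

```text
s 21.0 lat(out+) -1.01 z 176.0 yaw err 0.2  F t,n,z -0.7 -0.2 -1.3 grip 35.29043214046396 t 6.8
146.0 [-0.457  0.697] turn -0.002
```

View pics/m.png

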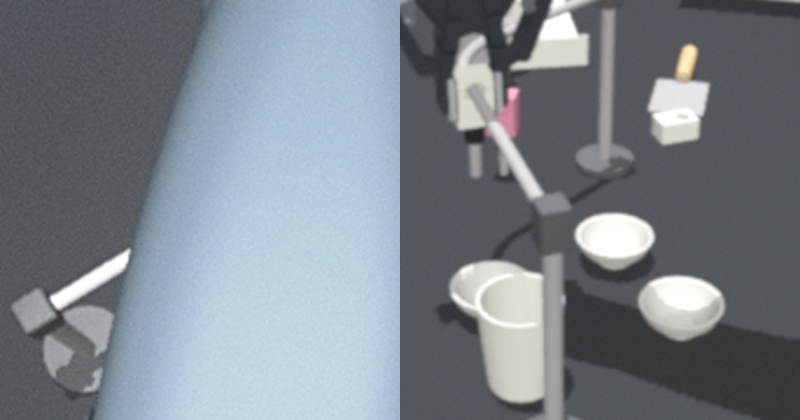

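The side crop shows the holder gripped on the long leg at (475,95). The beaker at (520,335) and the dish at (490,290) have not moved. Carrying on to s = 147.

Call:
play_rows(gripper=[1,1,1,1,1], delta_pos=[[-0.058,0.0872,0],[-0.058,0.0872,0],[-0.058,0.0872,0],[-0.058,0.0872,0],[-0.058,0.0872,0]], turn=[0,0,0,0,0])

```text
t: 7.52
eef_pos: [543.4, 60.0, 175.9]
tcp_rot: [0.47, 0.883, 0.0, 0.0]
ft_force: [-0.1, -0.1, -0.8]
gripper_width: 30.0
grasp_force: 35.3
```

Call:
play_rows(gripper=[1,1,1,1,1], delta_pos=[[-0.058,0.0872,0],[-0.058,0.0872,0],[-0.05,0.075,0],[0,0,0],[0,0,0]], turn=[0,0,0,0,0])

```text
t: 8.15
eef_pos: [519.4, 96.2, 175.8]
tcp_rot: [0.47, 0.883, -0.0, 0.0]
ft_force: [-0.1, 0.3, -0.7]
gripper_width: 29.4
grasp_force: 35.3
```

```bash
python3 chk.py 147; python3 - <<'E'
from h import *
o=[]
for n,(x,y,w,h) in (("top",(180,130,240,180)),("side",(240,180,200,200))):
    im=imaging.snapshot(n)[:,:,::-1]; o.append(cv2.resize(im[y:y+h,x:x+w],None,fx=420/h,fy=420/h,interpolation=cv2.INTER_CUBIC)[:,:400])
cv2.imwrite("pics/e.png",np.hstack(o))
E
```

```text
s 143.0 lat(out+) -0.7 z 175.8 yaw err 0.22  F t,n,z 0.3 0.1 -0.7 grip 35.2892164606601 t 8.15
147.0 [-0.01   0.024] turn -0.002
```

View pics/e.png

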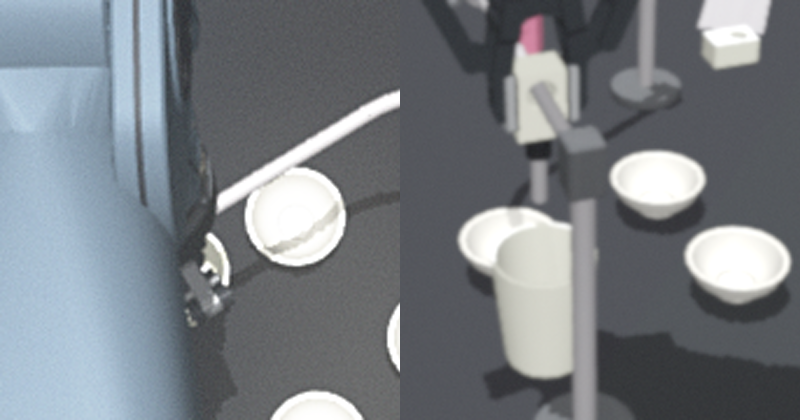

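The side crop shows the probe tip at (540,200) over the beaker rim, whose centre is near (547,255). I'll move the last 4 mm, lower it onto the rod, and compare in code.

Call:
play_rows(gripper=[1,1,1], delta_pos=[[-0.015,0.022,0],[0,0,-0.017],[0,0,0]], turn=[0,0,0])

```text
t: 8.62
eef_pos: [516.9, 99.6, 173.0]
tcp_rot: [0.47, 0.883, -0.0, -0.0]
ft_force: [0.4, -0.5, -1.9]
gripper_width: 29.6
grasp_force: 35.4
```

```bash
python3 chk.py; python3 - <<'E'
from h import *
print("tip before last 4mm",atz("side",(306.7,275),115),"rim",atz("side",(310,302),80))
E
```

```text
s 147.5 lat(out+) -0.92 z 173.0 yaw err 0.21  F t,n,z -0.6 -0.0 -1.9 grip 35.40049233357422 t 8.625
tip before last 4mm [519.87538457  91.42690928 115.        ] rim [512.8318955  101.99797416  80.        ]
```

Call:
play_rows(gripper=[0.2,0,-0.5,-1,-1], delta_pos=[[0,0,0],[0,0,0],[0,0,0],[0,0,0],[0,0,0]], turn=[0,0,0,0,0])

```text
t: 9.25
eef_pos: [516.9, 99.7, 173.3]
tcp_rot: [0.47, 0.883, 0.0, 0.0]
ft_force: [-0.4, 0.1, 0.5]
gripper_width: 85.6
grasp_force: 0.0
```

Call:
play_rows(gripper=[-1,-1,-1,-1,-1], delta_pos=[[0,0,0.1],[0,0,0.2],[0,0,0.3],[0,0,0.2],[0,0,0.1]], turn=[0,0,0,0,0])

```text
t: 9.88
eef_pos: [517.7, 99.7, 312.2]
tcp_rot: [0.47, 0.883, 0.001, 0.002]
ft_force: [0.8, -0.5, -0.2]
gripper_width: 85.6
grasp_force: 0.0
```

Call:
play_rows(gripper=[-1,-1,-1,-1,-1], delta_pos=[[-0.25,-0.3,0],[-0.25,-0.3,0],[-0.25,-0.3,0],[-0.25,-0.3,0],[-0.1,-0.2,0]], turn=[0,0,0,0,0])

```text
t: 10.5
eef_pos: [350.4, -111.6, 310.1]
tcp_rot: [0.471, 0.882, -0.0, 0.002]
ft_force: [0.9, -0.6, -0.4]
gripper_width: 85.5
grasp_force: 0.0
```

```bash
python3 - <<'E'
from h import *
o=[]
for n,(x,y,w,h) in (("top",(180,130,180,180)),("side",(240,180,180,200))):
    im=imaging.snapshot(n)[:,:,::-1]; o.append(cv2.resize(im[y:y+h,x:x+w],(400,400*h//w),interpolation=cv2.INTER_CUBIC)[:400])
cv2.imwrite("pics/f.png",np.hstack(o))
E
```

```text
(no output)
```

View pics/f.png

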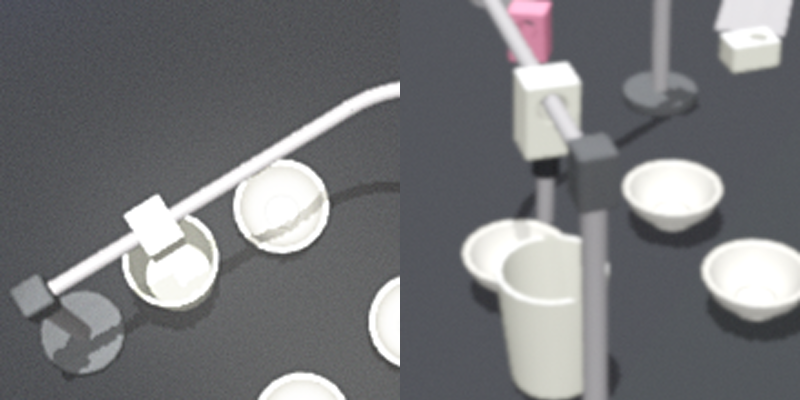

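The top crop shows the released holder's top face at (155,225) and the beaker rim centre at (170,261), with the dish unmoved at (281,205). I'll check the distance and hand in if it is small.

```bash
python3 - <<'E'
from h import *
from cell import ticket
a=atz("top",(249.8,231.3),211)[:2];b=atz("top",(256.5,247.5),80)[:2]; d=np.linalg.norm(a-b); print(a,b,d)
if d<12: print(ticket.finish_job())
E
```

```text
[517.64073886  96.86599199] [515.90195855  98.82861112] 2.62206613588033
the job is handed in; nothing more can be done
None
```

The job is handed in at about 10.5 s: the holder hangs released on the long leg, about 3 mm from the beaker's centre by the last picture, and the beaker and dish show no movement; the hand-in gave no verdict.

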